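# Reset the tripped breaker behind the concealed catch

### The job

The stud gun's power box has tripped. Feel along the flat bare-metal panel on its top for the flush concealed catch, press it so that the orange cover springs up, push the cover fully back to its stop, and then push the one breaker that stands out fully in. Leave the cover standing open, and leave the tools and parts lying round the box alone.

Things in the scene. Friction and masses are not known exactly. Their poses are not given: they have to be found in the camera images.
- power_box: dark grey metal box screwed to the table, 225 (x) by 320 (y) by 72 mm high, steel carrying bars 22 mm out at both y ends. Origin: on the table, under the middle of its width; the box reaches from x = -110 to +115 mm. x points away from the robot (turned up to 20 degrees), z up. Its top has, front to back: bare-metal panel (x -98 to -54), grey rail, orange cover (x -40 to +68), rear deck.
- panel_mid (a point): middle of the exposed bare-metal strip, on its surface: 70 mm above the table, 2 mm below the grey frame round it; axes as the box's. The strip measures 44 mm in x, 134 mm in y and is rigid but for the catch: a flush plate of the same metal, 44 mm in x by 46 mm in y, with only a hairline gap at each y end. Its middle lies anywhere from y = -40 to +40 mm of here: find it by touch or a close look.
- catch (a joint): how far the catch plate is pressed straight down, in m: 0 flush, 0.006 at its stop. Sprung: it begins to give at about 2 N, is fully down at about 5 N and rises again when let go. The fingertip must be wholly on the plate, or the rigid strip beside it stops it. At about 0.0035 it lets the cover go.
- cover (a joint): opening angle of the orange cover in rad: 0 closed and latched; when the catch is pressed a spring lifts it to about 1.0, where it stays; pushed on, it stays where it is left; 1.85 is the stop, leaning back beyond upright. It turns about the box's y axis on a hinge line at box x = +70, z = 72 mm. Pushing it takes about 1 N.
- cover_edge (a point): middle of the front (free) edge of the orange cover, 110 mm from the hinge line. The plate is 108 mm deep, 212 mm wide, 4 mm thick; a 5 mm thick flange is folded down along this edge, to 11 mm under the cover's face. Partly risen, the cover leans with its underside facing the robot, and can be pushed back there with fingers that point down.
- reset_cap (a joint): how far the tripped breaker's cap is pushed in, in m: 0 tripped (standing out), 0.007 fully in. It needs about 3 N to move and stays where it is left.
- reset_top (a point): top centre of the tripped breaker's round cap: black, 16 mm across, on a white band; it is pushed straight down. Three breakers stand under the cover at box x = -2, y = -60, 0 and +60 mm; which is the tripped one varies. Its top is 59 mm above the table, the two others' 52 mm; collars (25 mm across) end at 46 mm, the bay floor is at 36 mm; the bay measures 107 by 216 mm.
- stud_gun: black stud-welding gun lying on its side, 146 x 185 x 44 mm; a bystander, origin at the centre of its underside
- pliers: combination pliers with blue grips, 38 x 160 x 12 mm, lying left of the box; a bystander, origin at the centre of its underside
- marker: black and red paint marker, 17 x 131 x 18 mm, lying right of the box; a bystander, origin at the centre of its underside
- bracket_1: folded sheet-metal bracket, 40 x 60 x 38 mm, right of the box; a bystander, origin at the centre of its underside
- box_spanner: hex box spanner with tommy bar, 105 x 55 x 20 mm; a bystander, origin at the centre of its underside

How it is judged:
By the outcome, as a careful person would: the job done as asked, in the order asked, and still so for the second after the job is handed in, with the robot touching nothing.
It also fails if it takes over 51 s, if anything falls off the work surface, if the arm or the gripper's body presses on something with over 40 N, if the wrist force passes 120 N, or if a joint passes its speed limit or range.

### The arm

A 6-joint arm with a two-finger parallel gripper is mounted at the origin on a cart in front of the work surface, level with it; the furniture and walls round the work are solid. World frame = base frame: x ahead of the robot, y to its left, z up, the work surface at z = 0. Lengths are in m, angles in rad, forces in N, time in s.
With the tool pointing down it reaches from about 0.35 to 0.8 m from the base axis. Payload 7.3 kg.
Tool frame: the origin (TCP) lies at the very end of the fingers, on their centre line; the grasp point (between the pads) lies env.grasp_offset behind it (env.grasp_offset is the distance from the TCP to the grasp point, in m); z points along the fingers, y is the line along which they close (so a half turn about z gives the same grasp; the last joint's range is limited). The gripper opens to 85 mm and grips with 20 to 120 N. Pads are 22 mm wide; open, the fingers measure 114 mm over their backs; the gripper's body (76 mm by 85 mm) begins 54 mm behind the grasp point. The pads swing forward as they close: fully open they stand 13 mm farther back than shut.
Start: joints at [-1.291, 0.342, 1.524, -0, 1.275, -0.146], TCP at [0.217, -0.478, 0.231] pointing down, gripper open.
Joint ranges: [-2.53, 2.53], [-0.77, 2.02], [0.04, 2.7], [-1, 4.14], [0.28, 2.66], [-3.11, 3.11]. Speed limits (rad/s): [2.57, 2.57, 3.14, 3.14, 3.14, 3.14].

### API

Orientations are given as a rotation vector (axis times angle).
In Python, from cell import state, optics, order, env gives the robot as it stands.
- The arm moves only by the tool play_rows, never from a script. Its arguments are lists of equal length, an entry for each row: "hand": the opening, from 0 (shut) to 1 (fully open); "travel": the shift along the tool's x, y, z in mm, a list of three; "delta_rot": the turn, a rotation vector about the tool's x, y, z in rad, a list of three. In form: {"hand": [hand, ...], "travel": [[tx, ty, tz], ...], "delta_rot": [[rx, ry, rz], ...]}. A call has 1 to 5 rows; each row shifts and turns the commanded pose from where the row before left it, along the tool's axes as they then stand; what a row does not reach is not made up. A row lasts 1/12 s, in which the tool goes at most 41.7 mm and 7.16 degrees, less where a joint would pass 70% of its speed; a pose out of reach is approached as far as the arm can. A call with a gripper value outside its range is refused whole. The fingers move at their own pace and stop on an object; "squeeze" is the grip in N (left out, the last holds). Time passes only in rows, so rows that do not move let the fingers close. It gives the time, the measured TCP pose, the force, the opening and the grip force at its end, in the units of the state.
- state(): the state, without advancing time (a new reading comes with each control period).
- optics.capture(name): name is "scene" or "top"; returns a dict with "color" (420x560x3 uint8, blue, green, red), "fov_y" (degrees; the focal length in pixels is half the picture's height over the tangent of half this angle, whatever the lens; pixels are square), "cx", "cy" (the principal point, pixels), "dist_coeffs" ([k1, k2, p1, p2, k3] as OpenCV has them; the pictures are not rectified), "extrinsics" (4x4, takes a point from camera to world coordinates). Camera axes: x right, y down, z forward; pixel columns grow to the right and rows downward; lengths in m; the calibration is good to about 2 mm. A picture is of the moment at which its call begins. There is no depth.
- order.sign_off(): hands the job in; it is judged then, once.
The state is a dict: "clock": time; "joint_pos": joint angles; "joint_vel": joint speeds; "joint_torque": joint torques, N m; "ee_pos": TCP position; "ee_rot": TCP orientation; "force": force on the tool from outside, world axes, zero at the start; "torque": the same for the moment, N m; "opening": opening from 0.0 (shut) to 1.0 (fully open); "grip_force": force on a finger pad.
Only numpy, scipy, OpenCV 4.12 (cv2) and the standard library are available. Lean on these libraries where they do the work, as an engineer would, in place of code of your own. Each camera call takes 0.05 s, during which the arm holds its last target. There are 200 camera calls.

## Working session

There is one attempt and no reset: what is moved stays moved. The work goes in short steps, Python scripts to look and compute and a tool call to move; the robot and the scene stay as the last step left them, time stands still between calls to the robot, and variables do not carry over. Pictures are saved under pics/ and viewed, at most 10 in all, crops included, and the job is handed in when it is done.

Besides the shell and the picture viewer there is one more tool, called after "Call:" by a JSON object that holds its "op" and its "data", one argument or row to a line. play_rows: Moves the arm, as the interface text tells. Its arguments: {"type":"object","properties":{"hand":{"type":"array"},"travel":{"type":"array"},"delta_rot":{"type":"array"},"squeeze":{"type":"number"}},"required":["hand","travel","delta_rot"]}

```bash
ls; mkdir -p pics
cat > h.py <<'E'
import numpy as np, cv2
from cell import state, optics, order, env
from scipy.spatial.transform import Rotation as R
def cap(n,f=None):
    c=optics.capture(n)
    if f: cv2.imwrite('pics/'+f,c['color'])
    return c
def K(c):
    f=210/np.tan(np.radians(c['fov_y'])/2)
    return np.array([[f,0,c['cx']],[0,f,c['cy']],[0,0,1.]])
def ray(c,px):
    p=cv2.undistortPoints(np.float64(px).reshape(-1,1,2),K(c),np.float64(c['dist_coeffs'])).reshape(-1,2)
    E=np.array(c['extrinsics']); d=np.c_[p,np.ones(len(p))]@E[:3,:3].T
    return E[:3,3],d
def onz(c,px,z):
    o,d=ray(c,px); return o+d*((z-o[2])/d[:,2])[:,None]
def proj(c,P):
    E=np.linalg.inv(np.array(c['extrinsics']))
    return cv2.projectPoints(np.float64(P).reshape(-1,1,3),cv2.Rodrigues(E[:3,:3])[0],E[:3,3],K(c),np.float64(c['dist_coeffs']))[0].reshape(-1,2)
E
python3 - <<'E'
from h import *
a=cap('scene','s0.png');b=cap('top','t0.png')
for c in(a,b): print(np.round(c['extrinsics'],3).tolist(),c['fov_y'],c['dist_coeffs'])
s=state();print(s['ee_pos'],s['ee_rot'],s['clock'],s['opening'],env.grasp_offset)
cv2.imwrite('pics/st0.png',cv2.resize(np.hstack([a['color'],b['color']]),(800,300)))
E
```

```text
pics
[[-0.819, -0.333, 0.468, -0.203], [-0.574, 0.506, -0.644, 1.079], [-0.022, -0.796, -0.605, 1.071], [0.0, 0.0, 0.0, 1.0]] 45.88399202369598 [-0.01176181  0.          0.          0.          0.        ]
[[-0.003, -0.997, 0.074, 0.465], [-1.0, 0.003, 0.008, 0.004], [-0.009, -0.074, -0.997, 1.557], [0.0, 0.0, 0.0, 1.0]] 44.615661000588005 [0.04886994 0.         0.         0.         0.        ]
[ 0.21676578 -0.47777765  0.23071941] [-3.06936612e+00 -6.63449731e-01  9.55546206e-05] 0.1 1.0007196462964385 0.0187
```

View pics/t0.png

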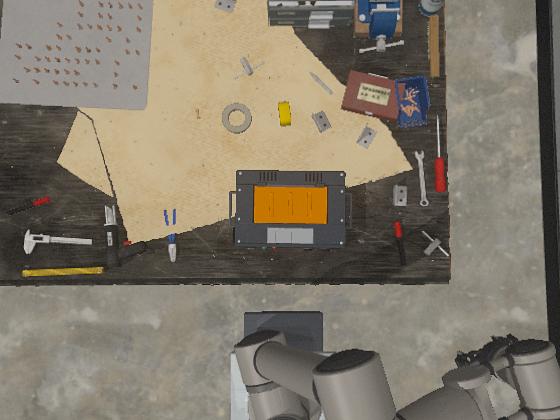

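View pics/s0.png

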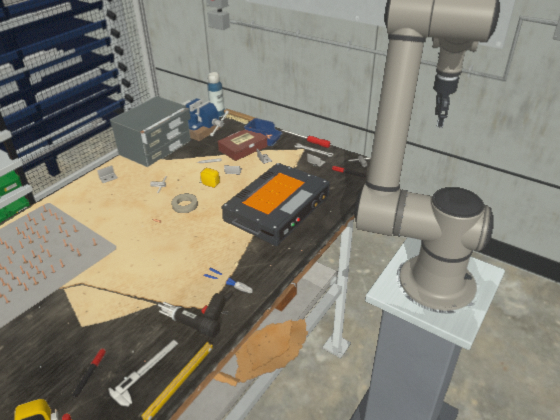

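Top view: orange cover at px (253–327, 187–223), panel at (268–312, 228–244), box only slightly turned. Next I'll measure the pose and enlarge the panel in both views.

```bash
cat > p.py <<'E'
from h import *
def orange(c,roi):
    h=cv2.cvtColor(c['color'],cv2.COLOR_BGR2HSV)
    m=cv2.inRange(h,(8,180,120),(22,255,255)); k=np.zeros_like(m); x0,y0,x1,y1=roi;k[y0:y1,x0:x1]=m[y0:y1,x0:x1]
    ct=max(cv2.findContours(k,0,1)[0],key=cv2.contourArea); return ct.reshape(-1,2)
if __name__=='__main__':
    a=cap('scene');b=cap('top')
    for n,c,roi in(('scene',a,(220,150,330,240)),('top',b,(240,170,340,235))):
        P=onz(c,orange(c,roi),.072)
        r=cv2.minAreaRect(np.float32(P[:,:2]*1000)); print(n,r)
    A=cv2.resize(a['color'][155:250,215:340],None,fx=5,fy=5,interpolation=cv2.INTER_CUBIC)
    B=cv2.resize(b['color'][222:250,258:322],None,fx=12,fy=12,interpolation=cv2.INTER_CUBIC)
    def st(x):
        return x
    B=np.clip((B.astype(float)-110)*2.0,0,255).astype(np.uint8)
    print(A.shape,B.shape)
    W=max(A.shape[1],B.shape[1]); q=lambda x:cv2.copyMakeBorder(x,0,0,0,W-x.shape[1],0)
    o=np.vstack([q(A),q(B)]); s=600/o.shape[0]; cv2.imwrite('pics/z.png',cv2.resize(o,None,fx=s,fy=s))
    g=b['color'].astype(int).sum(2)
    for r in range(230,244,2): print(r,g[r,262:318].tolist())
E
python3 p.py
```

```text
scene ((584.8551025390625, -17.45641326904297), (214.14312744140625, 107.39035034179688), 88.96196746826172)
top ((585.6804809570312, -22.144004821777344), (211.0508575439453, 105.9726333618164), 88.81595611572266)
(475, 625, 3) (336, 768, 3)
230 [216, 213, 226, 221, 203, 384, 477, 476, 469, 469, 467, 471, 469, 468, 475, 475, 471, 468, 475, 475, 477, 475, 470, 469, 482, 476, 465, 473, 476, 467, 472, 472, 468, 474, 469, 472, 470, 476, 478, 470, 472, 471, 476, 477, 476, 474, 468, 478, 471, 472, 492, 284, 209, 203, 228, 219]
232 [213, 224, 220, 219, 205, 377, 474, 479, 471, 475, 473, 470, 480, 422, 475, 475, 473, 477, 476, 465, 465, 472, 469, 473, 470, 471, 467, 475, 481, 367, 473, 473, 465, 470, 476, 469, 466, 468, 470, 471, 472, 462, 467, 469, 467, 469, 474, 463, 469, 475, 490, 277, 208, 221, 207, 205]
234 [214, 217, 224, 217, 199, 392, 473, 474, 464, 471, 474, 472, 477, 370, 484, 469, 474, 473, 476, 464, 473, 474, 468, 467, 477, 475, 470, 472, 474, 370, 471, 474, 473, 472, 473, 469, 466, 473, 473, 474, 471, 477, 472, 470, 471, 471, 465, 476, 476, 480, 481, 278, 210, 219, 212, 227]
23
[... 437 characters left out ...]
 478, 467, 473, 473, 473, 471, 476, 475, 461, 472, 471, 473, 473, 463, 471, 470, 468, 468, 470, 473, 449, 279, 212, 218, 221, 214]
240 [224, 212, 204, 226, 199, 383, 479, 472, 470, 472, 476, 482, 477, 373, 484, 468, 473, 474, 474, 477, 473, 472, 476, 474, 470, 473, 461, 475, 479, 383, 469, 474, 477, 476, 477, 475, 473, 474, 468, 467, 475, 476, 475, 470, 467, 474, 475, 471, 478, 473, 451, 279, 199, 207, 229, 228]
242 [216, 222, 199, 221, 195, 486, 477, 462, 475, 469, 473, 477, 479, 475, 473, 475, 474, 473, 473, 476, 476, 469, 468, 474, 474, 466, 471, 473, 481, 409, 485, 472, 471, 470, 476, 474, 475, 471, 476, 470, 476, 473, 475, 470, 477, 471, 479, 469, 478, 469, 451, 284, 213, 227, 206, 221]
```

View pics/z.png

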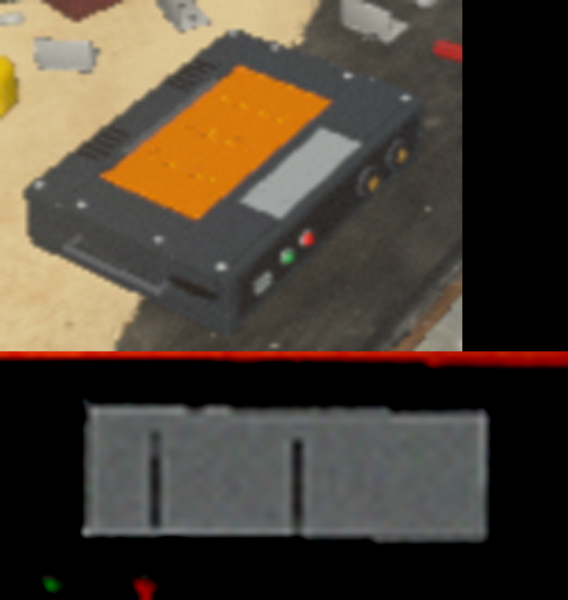

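The gaps show as dark lines at top-image columns 275 and 291 (row ~237), 46 mm apart, so the catch lies between them.

```bash
cat > g.py <<'E'
from h import *
def to(goal,yaw=-1.1):
    s=state();r=R.from_rotvec(s['ee_rot']); T=r.as_matrix()
    print('t',s['clock'],'pos',np.round(s['ee_pos'],4),'F',np.round(s['force'],1),'toolx',np.round(T[:,0],3))
    out=[]
    for k in(0,180):
        G=R.from_euler('z',yaw+k,degrees=True)*R.from_euler('x',180,degrees=True)
        out.append(np.round((r.inv()*G).as_rotvec(),3))
        GM=G.as_matrix()
        print('rot',out[-1],'shift mm in goal axes',np.round(GM.T@(np.array(goal)-s['ee_pos'])*1000,1))
    print('shift in current axes',np.round(T.T@(np.array(goal)-s['ee_pos'])*1000,1))
E
python3 - <<'E'
from g import *
from p import orange
b=cap('top');a=cap('scene')
print('catch top cam',onz(b,[[283,237]],.07), 'ends',onz(b,[[275.,236],[291,237],[267,236],[313,236]],.07)[:,:2])
for n,c,roi in(('scene',a,(220,150,330,240)),('top',b,(240,170,340,235))):
    P=onz(c,orange(c,roi),.072)[:,:2]*1000
    r=cv2.minAreaRect(np.float32(P)); t=np.radians(r[2]-90);ce=np.array(r[0]);ex=np.array([np.cos(t),np.sin(t)]);print(n,'box origin',ce-14*ex,'panel mid',ce-90*ex)
to([.495,-.01,.2])
E
```

```text
catch top cam [[ 0.49139929 -0.00181627  0.07      ]] ends [[ 0.49436096  0.02137455]
 [ 0.49133511 -0.02500669]
 [ 0.4944295   0.0445821 ]
 [ 0.49406181 -0.08875185]]
scene box origin [569.85518955 -17.07928657] panel mid [493.88548193 -14.93370406]
top box origin [571.68347028 -21.85470891] panel mid [495.69969804 -20.28424542]
t 0.3 pos [ 0.2168 -0.478   0.2311] F [0.5 0.3 0.1] toolx [0.911 0.413 0.   ]
rot [-0.     0.     0.445] shift mm in goal axes [ 269.1 -473.3   31.1]
rot [-0.000e+00 -1.000e-03 -2.697e+00] shift mm in goal axes [-269.1  473.3   31.1]
shift in current axes [ 446.6 -311.3   31.3]
```

Call:
{"op": "play_rows", "data": {
  "hand": [0,0,0,0,0],
  "travel": [
    [0,0,0],
    [0,0,0],
    [0,0,0],
    [0,0,0],
    [15,-25,0]
  ],
  "delta_rot": [
    [0,0,0.111],
    [0,0,0.111],
    [0,0,0.111],
    [0,0,0.112],
    [0,0,0]
  ]
}}

```text
clock: 0.72
ee_pos: [0.2308, -0.4562, 0.231]
ee_rot: [3.139, -0.044, -0.001]
force: [1.6, -0.4, -0.1]
opening: 0.298
grip_force: 0.0
```

Call:
{"op": "play_rows", "data": {
  "hand": [0,0,0,0,0],
  "travel": [
    [18,-32,0],
    [18,-32,0],
    [18,-32,0],
    [18,-32,0],
    [18,-32,0]
  ],
  "delta_rot": [
    [0,0,0],
    [0,0,0],
    [0,0,0],
    [0,0,0],
    [0,0,0]
  ]
}}

```text
clock: 1.13
ee_pos: [0.3259, -0.2936, 0.2314]
ee_rot: [3.141, -0.031, 0.0]
force: [1.6, 0.2, 0.2]
opening: 0.004
grip_force: 0.0
```

Call:
{"op": "play_rows", "data": {
  "hand": [0,0,0,0,0],
  "travel": [
    [18,-32,0],
    [18,-32,0],
    [18,-32,0],
    [18,-32,0],
    [18,-32,0]
  ],
  "delta_rot": [
    [0,0,0],
    [0,0,0],
    [0,0,0],
    [0,0,0],
    [0,0,0]
  ]
}}

```text
clock: 1.55
ee_pos: [0.419, -0.1352, 0.2315]
ee_rot: [3.141, -0.03, 0.001]
force: [0.3, -1.0, 0.3]
opening: 0.002
grip_force: 0.0
```

```bash
python3 -c "
from g import *
to([.495,.0,.085])"
```

```text
t 1.55 pos [ 0.419  -0.1352  0.2315] F [ 0.3 -1.   0.3] toolx [ 1.    -0.019  0.001]
rot [ 0.    -0.001 -0.   ] shift mm in goal axes [  73.3 -136.7  146.5]
rot [-1.000e-03 -1.000e-03  3.141e+00] shift mm in goal axes [-73.3 136.7 146.5]
shift in current axes [  73.2 -136.7  146.5]
```

Call:
{"op": "play_rows", "data": {
  "hand": [0,0,0,0,0],
  "travel": [
    [15,-27,10],
    [15,-27,15],
    [15,-27,20],
    [15,-27,25],
    [13,-28,26]
  ],
  "delta_rot": [
    [0,0,0],
    [0,0,0],
    [0,0,0],
    [0,0,0],
    [0,0,0]
  ]
}}

```text
clock: 1.97
ee_pos: [0.4953, -0.001, 0.1349]
ee_rot: [3.141, -0.03, 0.004]
force: [0.6, -0.1, 1.1]
opening: 0.005
grip_force: 0.0
```

Call:
{"op": "play_rows", "data": {
  "hand": [0,0,0,0,0],
  "travel": [
    [0,0,20],
    [0,0,18],
    [0,0,0],
    [0,0,0],
    [0,0,0]
  ],
  "delta_rot": [
    [0,0,0],
    [0,0,0],
    [0,0,0],
    [0,0,0],
    [0,0,0]
  ]
}}

```text
clock: 2.38
ee_pos: [0.4947, -0.0027, 0.0983]
ee_rot: [3.141, -0.031, 0.002]
force: [0.1, -0.6, 0.5]
opening: 0.001
grip_force: 0.0
```

```bash
python3 -c "
from g import *
to([.495,.0,.072])
b=cap('top');a=cap('scene')
A=cv2.resize(a['color'][130:250,205:355],None,fx=3,fy=3,interpolation=2)
B=cv2.resize(b['color'][160:280,225:355],None,fx=3,fy=3,interpolation=2)
cv2.imwrite('pics/c1.png',np.hstack([A,B])[:, :800])"
```

```text
t 2.3833 pos [ 0.4947 -0.0027  0.0983] F [ 0.1 -0.6  0.5] toolx [ 1.    -0.02   0.001]
rot [ 0.    -0.001 -0.   ] shift mm in goal axes [ 0.2 -2.8 26.3]
rot [-2.000e-03 -0.000e+00  3.141e+00] shift mm in goal axes [-0.2  2.8 26.3]
shift in current axes [ 0.2 -2.8 26.3]
```

View pics/c1.png

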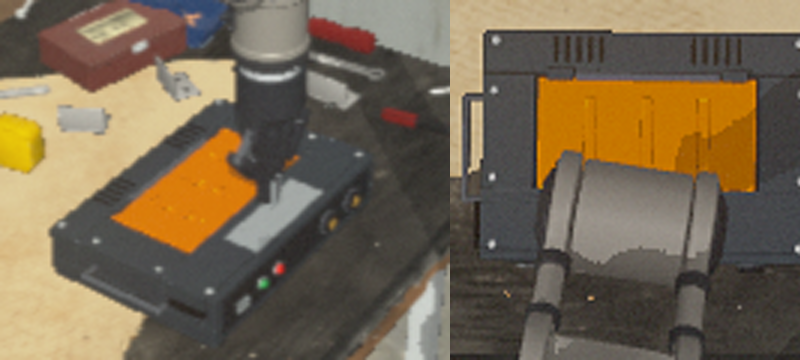

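Fingers stand over the panel just to the front of the cover, as planned. Now I'll go down and press.

Call:
{"op": "play_rows", "data": {
  "hand": [0,0,0,0,0],
  "travel": [
    [0,-2,12],
    [0,0,10],
    [0,0,2],
    [0,0,2],
    [0,0,0]
  ],
  "delta_rot": [
    [0,0,0],
    [0,0,0],
    [0,0,0],
    [0,0,0],
    [0,0,0]
  ]
}}

```text
clock: 2.9
ee_pos: [0.4941, -0.0005, 0.0713]
ee_rot: [3.141, -0.031, -0.0]
force: [-0.0, -1.3, 0.7]
opening: -0.003
grip_force: 0.0
```

Call:
{"op": "play_rows", "data": {
  "hand": [0,0,0,0,0],
  "travel": [
    [0,0,1.5],
    [0,0,1.5],
    [0,0,1],
    [0,0,0],
    [0,0,0]
  ],
  "delta_rot": [
    [0,0,0],
    [0,0,0],
    [0,0,0],
    [0,0,0],
    [0,0,0]
  ]
}}

```text
clock: 3.32
ee_pos: [0.4945, -0.0005, 0.0675]
ee_rot: [3.141, -0.03, 0.002]
force: [0.9, -0.8, 1.8]
opening: 0.003
grip_force: 1.1
```

Call:
{"op": "play_rows", "data": {
  "hand": [0,0,0,0,0],
  "travel": [
    [0,0,1.5],
    [0,0,1.5],
    [0,0,0.5],
    [0,0,0],
    [0,0,0]
  ],
  "delta_rot": [
    [0,0,0],
    [0,0,0],
    [0,0,0],
    [0,0,0],
    [0,0,0]
  ]
}}

```text
clock: 3.73
ee_pos: [0.4945, -0.0005, 0.0641]
ee_rot: [3.141, -0.03, 0.002]
force: [-0.1, -1.0, 5.0]
opening: -0.003
grip_force: 2.5
```

```bash
python3 -c "
from g import *
to([.495,.0,.072])
a=cap('scene')
cv2.imwrite('pics/c2.png',cv2.resize(a['color'][100:250,185:355],None,fx=3,fy=3,interpolation=2))"
```

```text
t 3.7333 pos [ 0.4945 -0.0005  0.0641] F [-0.1 -1.   5. ] toolx [ 1.    -0.019  0.001]
rot [ 0.    -0.001  0.   ] shift mm in goal axes [ 0.5 -0.5 -7.9]
rot [ 2.000e-03  1.000e-03 -3.142e+00] shift mm in goal axes [-0.5  0.5 -7.9]
shift in current axes [ 0.5 -0.5 -7.9]
```

View pics/c2.png

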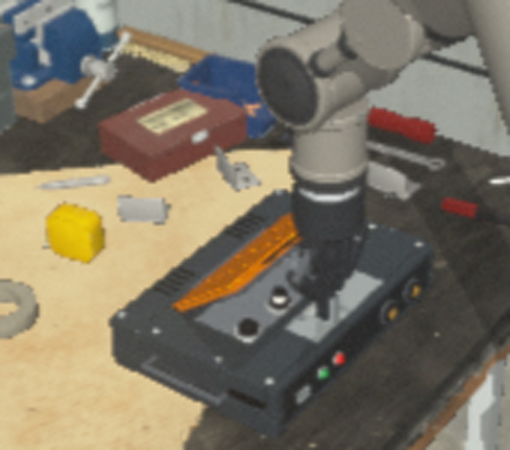

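The cover has sprung open; the left and middle breakers are visible in the scene view, the middle one showing a white band. I'll rise, then push the cover back.

Call:
{"op": "play_rows", "data": {
  "hand": [0,0,0,0,0],
  "travel": [
    [0,0,-12],
    [0,0,-22],
    [0,8,-22],
    [0,8,-20],
    [10,4,0]
  ],
  "delta_rot": [
    [0,0,0],
    [0,0,0],
    [0,0,0],
    [0,0,0],
    [0,0,0]
  ]
}}

```text
clock: 4.2
ee_pos: [0.5041, -0.0211, 0.1429]
ee_rot: [3.141, -0.03, 0.006]
force: [0.4, -0.4, 0.4]
opening: 0.001
grip_force: 0.0
```

Call:
{"op": "play_rows", "data": {
  "hand": [0,0,0,0,0],
  "travel": [
    [15,0,0],
    [15,0,0],
    [10,0,0],
    [10,0,0],
    [10,0,0]
  ],
  "delta_rot": [
    [0,0,0],
    [0,0,0],
    [0,0,0],
    [0,0,0],
    [0,0,0]
  ]
}}

```text
clock: 4.62
ee_pos: [0.5636, -0.0215, 0.139]
ee_rot: [-3.141, 0.03, 0.003]
force: [-1.2, 0.2, 2.0]
opening: 0.001
grip_force: 1.6
```

Call:
{"op": "play_rows", "data": {
  "hand": [0,0,0,0,0],
  "travel": [
    [10,0,0],
    [10,0,0],
    [10,0,0],
    [10,0,0],
    [10,0,0]
  ],
  "delta_rot": [
    [0,0,0],
    [0,0,0],
    [0,0,0],
    [0,0,0],
    [0,0,0]
  ]
}}

```text
clock: 5.03
ee_pos: [0.6141, -0.0224, 0.1407]
ee_rot: [-3.141, 0.03, -0.0]
force: [-3.5, 1.0, 18.5]
opening: -0.004
grip_force: 2.5
```

```bash
python3 -c "
from g import *
to([.648,-.02,.14])
a=cap('scene')
cv2.imwrite('pics/c3.png',cv2.resize(a['color'][80:240,185:355],None,fx=3.5,fy=3.5,interpolation=2))"
```

```text
t 5.0333 pos [ 0.6141 -0.0224  0.1407] F [-3.5  1.  18.5] toolx [ 1.    -0.019  0.   ]
rot [-0. -0.  0.] shift mm in goal axes [33.9 -3.1  0.7]
rot [ 0.    -0.    -3.142] shift mm in goal axes [-33.9   3.1   0.7]
shift in current axes [33.9 -3.1  0.7]
```

View pics/c3.png

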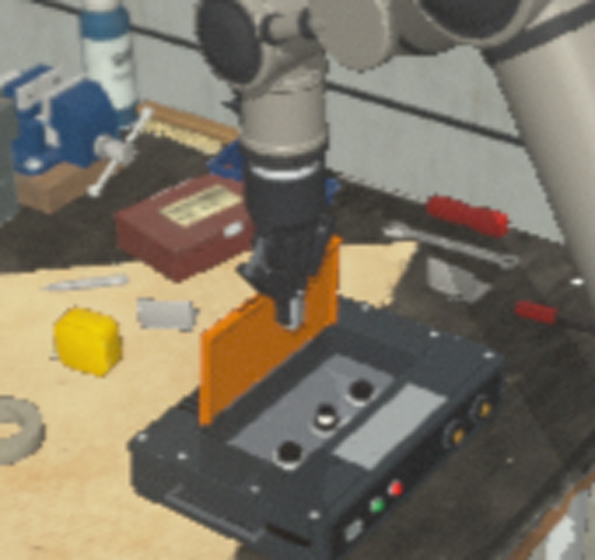

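The cover is near upright, and the gripper's knuckles sit on its top edge, which explains the upward force. I'll back off, raise the tool and go on.

Call:
{"op": "play_rows", "data": {
  "hand": [0,0,0,0,0],
  "travel": [
    [-10,0,-3],
    [-8,0,-10],
    [0,0,-7],
    [10,0,0],
    [8,0,0]
  ],
  "delta_rot": [
    [0,0,0],
    [0,0,0],
    [0,0,0],
    [0,0,0],
    [0,0,0]
  ]
}}

```text
clock: 5.5
ee_pos: [0.6142, -0.0227, 0.1613]
ee_rot: [3.141, -0.03, 0.003]
force: [1.1, 0.0, 0.3]
opening: -0.001
grip_force: 0.0
```

Call:
{"op": "play_rows", "data": {
  "hand": [0,0,0,0,0],
  "travel": [
    [5,0,0],
    [5,0,0],
    [5,0,0],
    [0,0,0],
    [0,0,0]
  ],
  "delta_rot": [
    [0,0,0],
    [0,0,0],
    [0,0,0],
    [0,0,0],
    [0,0,0]
  ]
}}

```text
clock: 5.92
ee_pos: [0.6287, -0.0229, 0.1596]
ee_rot: [-3.141, 0.03, 0.001]
force: [0.3, 0.3, 1.1]
opening: -0.004
grip_force: 0.0
```

Call:
{"op": "play_rows", "data": {
  "hand": [0,0,0,0,0],
  "travel": [
    [5,0,0],
    [5,0,0],
    [5,0,0],
    [0,0,0],
    [0,0,0]
  ],
  "delta_rot": [
    [0,0,0],
    [0,0,0],
    [0,0,0],
    [0,0,0],
    [0,0,0]
  ]
}}

```text
clock: 6.33
ee_pos: [0.644, -0.0232, 0.1596]
ee_rot: [3.141, -0.03, 0.0]
force: [0.4, 0.5, 0.0]
opening: 0.004
grip_force: 0.0
```

Call:
{"op": "play_rows", "data": {
  "hand": [0,0,0,0,0],
  "travel": [
    [3,0,0],
    [3,0,0],
    [0,0,0],
    [0,0,0],
    [0,0,0]
  ],
  "delta_rot": [
    [0,0,0],
    [0,0,0],
    [0,0,0],
    [0,0,0],
    [0,0,0]
  ]
}}

```text
clock: 6.75
ee_pos: [0.6498, -0.0234, 0.1599]
ee_rot: [3.141, -0.03, 0.0]
force: [0.4, 0.4, 0.7]
opening: -0.004
grip_force: 0.0
```

Call:
{"op": "play_rows", "data": {
  "hand": [0,0,0,0,0],
  "travel": [
    [3,0,0],
    [3,0,0],
    [0,0,0],
    [0,0,0],
    [0,0,0]
  ],
  "delta_rot": [
    [0,0,0],
    [0,0,0],
    [0,0,0],
    [0,0,0],
    [0,0,0]
  ]
}}

```text
clock: 7.17
ee_pos: [0.6523, -0.0234, 0.1596]
ee_rot: [-3.141, 0.03, 0.013]
force: [-14.5, -0.8, 5.9]
opening: 0.003
grip_force: 7.2
```

```bash
python3 -c "
from g import *
to([.648,-.02,.14])
a=cap('scene')
cv2.imwrite('pics/c4.png',cv2.resize(a['color'][80:240,185:355],None,fx=3.5,fy=3.5,interpolation=2))"
```

```text
t 7.1667 pos [ 0.6523 -0.0234  0.1596] F [-14.5  -0.8   5.9] toolx [ 1.    -0.019 -0.009]
rot [-0.     0.009  0.   ] shift mm in goal axes [-4.4 -3.3 19.6]
rot [-0.013 -0.    -3.141] shift mm in goal axes [ 4.4  3.3 19.6]
shift in current axes [-4.2 -3.3 19.7]
```

View pics/c4.png

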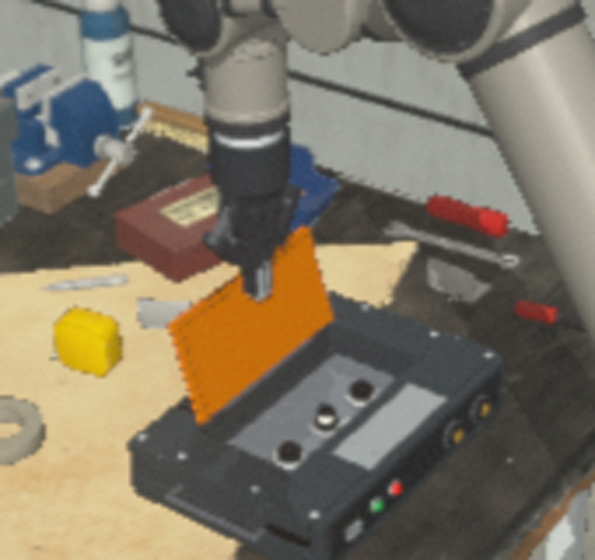

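The stop is reached: 14 N, cover leaning well back. The middle breaker (crop px ~(325,412)) stands out with its white band. I'll back away and check its position.

Call:
{"op": "play_rows", "data": {
  "hand": [0,0,0,0,0],
  "travel": [
    [-6,0,0],
    [-12,0,0],
    [-25,0,0],
    [-30,0,0],
    [-10,0,0]
  ],
  "delta_rot": [
    [0,0,0],
    [0,0,0],
    [0,0,0],
    [0,0,0],
    [0,0,0]
  ]
}}

```text
clock: 7.63
ee_pos: [0.5696, -0.0215, 0.1596]
ee_rot: [-3.141, 0.03, 0.004]
force: [0.8, 0.5, 0.5]
opening: -0.0
grip_force: 0.0
```

```bash
python3 -c "
from g import *
a=cap('scene')
th=np.radians(-1.1);o=np.array([.5708,-.0195])
ex=np.array([np.cos(th),np.sin(th)]);ey=np.array([-ex[1],ex[0]])
im=cv2.resize(a['color'][165:225,240:310],None,fx=8,fy=8,interpolation=2)
for y,z in((-.06,.052),(0,.059),(.06,.052)):
    P=np.r_[o-.002*ex+y*ey,z];q=proj(a,P)[0];print(y,P,q)
    cv2.circle(im,tuple(int(v) for v in (q-[240,165]+.5)*8),4,(0,0,255),1)
cv2.imwrite('pics/c5.png',im)
P=np.r_[o-.002*ex,.09];to(P)"
```

```text
-0.06 [ 0.56764852 -0.07945055  0.052     ] [288.0526991  189.33499702]
0 [ 0.56880037 -0.01946161  0.059     ] [277.97610868 196.29966603]
0.06 [0.56995222 0.04052734 0.052     ] [267.49320709 206.95478139]
t 7.6833 pos [ 0.5695 -0.0215  0.16  ] F [-0.8  1.8 -0.7] toolx [ 1.    -0.019 -0.002]
rot [-0.     0.002  0.   ] shift mm in goal axes [-0.7 -2.1 70. ]
rot [-3.000e-03 -0.000e+00 -3.142e+00] shift mm in goal axes [ 0.7  2.1 70. ]
shift in current axes [-0.6 -2.  70. ]
```

View pics/c5.png

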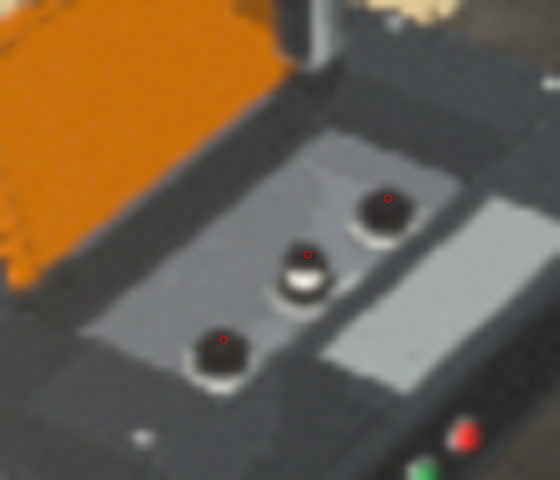

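The middle breaker shows its white band, so it is the tripped one, and the predicted centres agree with the picture within 1–2 px. Pressing now.

Call:
{"op": "play_rows", "data": {
  "hand": [0,0,0,0,0],
  "travel": [
    [-1,-2,20],
    [0,0,30],
    [0,0,25],
    [0,0,15],
    [0,0,4]
  ],
  "delta_rot": [
    [0,0,0],
    [0,0,0],
    [0,0,0],
    [0,0,0],
    [0,0,0]
  ]
}}

```text
clock: 8.1
ee_pos: [0.5709, -0.0197, 0.0631]
ee_rot: [-3.141, 0.03, 0.006]
force: [-0.5, 0.2, 0.1]
opening: 0.005
grip_force: 0.0
```

Call:
{"op": "play_rows", "data": {
  "hand": [0,0,0,0,0],
  "travel": [
    [0,0,3],
    [0,0,3],
    [0,0,2],
    [0,0,2],
    [0,0,0]
  ],
  "delta_rot": [
    [0,0,0],
    [0,0,0],
    [0,0,0],
    [0,0,0],
    [0,0,0]
  ]
}}

```text
clock: 8.52
ee_pos: [0.5726, -0.02, 0.0566]
ee_rot: [3.141, -0.03, 0.004]
force: [0.6, -0.8, 1.8]
opening: -0.001
grip_force: 0.3
```

Call:
{"op": "play_rows", "data": {
  "hand": [0,0,0,0,0],
  "travel": [
    [0,0,2],
    [0,0,2],
    [0,0,2],
    [0,0,0],
    [0,0,0]
  ],
  "delta_rot": [
    [0,0,0],
    [0,0,0],
    [0,0,0],
    [0,0,0],
    [0,0,0]
  ]
}}

```text
clock: 8.93
ee_pos: [0.5727, -0.02, 0.0518]
ee_rot: [3.141, -0.03, 0.005]
force: [-2.5, -0.4, 14.8]
opening: 0.004
grip_force: 7.3
```

It is in to the stop (z 0.052, 15 N). I'll go up, step back and check.

Call:
{"op": "play_rows", "data": {
  "hand": [0,0,0,0,0],
  "travel": [
    [0,0,-15],
    [0,0,-30],
    [-10,0,-30],
    [-20,0,-30],
    [-25,0,-20]
  ],
  "delta_rot": [
    [0,0,0],
    [0,0,0],
    [0,0,0],
    [0,0,0],
    [0,0,0]
  ]
}}

```text
clock: 9.35
ee_pos: [0.5174, -0.019, 0.1769]
ee_rot: [3.141, -0.03, 0.004]
force: [-0.1, -0.3, 0.3]
opening: 0.004
grip_force: 0.0
```

Call:
{"op": "play_rows", "data": {
  "hand": [0,0,0,0,0],
  "travel": [
    [-20,0,-10],
    [-20,0,-10],
    [-10,0,0],
    [0,0,0],
    [0,0,0]
  ],
  "delta_rot": [
    [0,0,0],
    [0,0,0],
    [0,0,0],
    [0,0,0],
    [0,0,0]
  ]
}}

```text
clock: 9.77
ee_pos: [0.4666, -0.0179, 0.1948]
ee_rot: [3.141, -0.031, 0.0]
force: [-0.3, -0.0, 0.6]
opening: -0.003
grip_force: 0.0
```

```bash
python3 -c "
from h import *
a=cap('scene');print(state()['force'],state()['clock'])
cv2.imwrite('pics/c6.png',cv2.resize(a['color'][120:240,205:345],None,fx=5,fy=5,interpolation=2))"
```

```text
[0.83369904 0.53373628 0.4156267 ] 9.8167
```

View pics/c6.png

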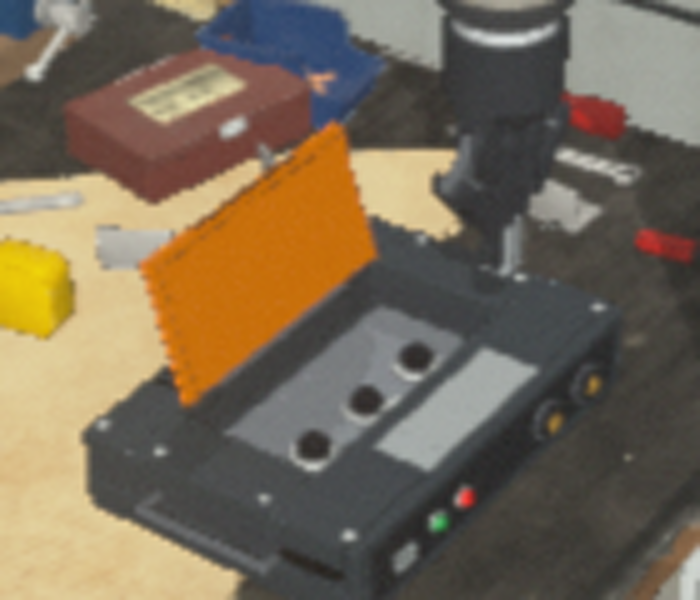

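All three caps now stand level, and the cover leans back. One numeric check of the cover angle before handing in.

```bash
python3 -c "
from h import *
a=cap('scene')
th=np.radians(-1.1);o=np.array([.5708,-.0195])
ex=np.array([np.cos(th),np.sin(th)]);ey=np.array([-ex[1],ex[0]])
for t in(1.7,1.8,1.85,1.9):
    print(t,[np.round((proj(a,np.r_[o+(.07-.11*np.cos(t))*ex+y*ey,.072+.11*np.sin(t)])[0]-[205,120])*5).tolist() for y in(.106,-.106)])"
```

```text
1.7 [[155.0, 265.0], [350.0, 122.0]]
1.8 [[143.0, 262.0], [338.0, 120.0]]
1.85 [[136.0, 261.0], [331.0, 119.0]]
1.9 [[130.0, 261.0], [325.0, 119.0]]
```

The angle reads 1.8–1.85 rad within calibration error. The hard 14 N contact also came where the flange would be at the stop, so the cover is at its stop.

```bash
python3 -c "
from cell import order
print(order.sign_off())"
```

```text
the job is handed in; nothing more can be done
None
```

I pressed the catch, pushed the orange cover back to its stop, pushed the tripped middle breaker fully in, and handed the job in at about 10 s with the cover left standing open. During the cover push the gripper's knuckles pressed on its top edge with about 18 N, under the 40 N limit.

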